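# Stack the polisher backing plates on their stand

## Robot

A 6-joint arm with a two-finger parallel gripper is mounted at the origin on the work surface. World frame = base frame: x ahead of the robot, y to its left, z up, the work surface at z = 0. Lengths are in mm, angles in rad, forces in N, time in s.
With the tool pointing down it reaches from about 350 to 875 mm from the base axis. Payload 4.2 kg.
Tool frame: the origin (TCP) lies at the very end of the fingers, on their centre line; the grasp point (between the pads) lies 19 mm behind it (arm.pinch_z is the distance from the TCP to the grasp point, in mm); x points along the fingers, y is the direction in which the jaws open and shut, and the axes are right-handed (so a half turn about x gives the same grasp; the last joint's range is limited). The gripper opens to 85 mm and grips with 20 to 120 N. Pads are 22 mm wide; open, the fingers measure 114 mm over their backs; the gripper's body (76 mm by 85 mm) begins 54 mm behind the grasp point. The pads swing forward as they close: fully open they stand 13 mm farther back than shut.
Start: joints at [-0.926, 0.385, 0.008, 0, -1.194, -0.259], TCP at [235.201, -579.033, 231.312] pointing down, gripper open.
Joint ranges: [-3.14, 3.14], [-1.21, 2.06], [-1.07, 1.41], [-3.16, 2.05], [-2.99, -0.16], [-3.1, 3.1]. Speed limits (rad/s): [2.79, 2.79, 3.14, 3.14, 3.14, 3.14].

## Interface

Orientations are given as a unit quaternion [x, y, z, w].
In Python, from bench import arm gives the robot as it stands.
- The arm moves only by the tool drive_tool, never from a script. Its argument "motion" is a list of rows, each a list of 4 numbers: the shift along the tool's x, y, z in mm, then the turn about the tool's x in degrees. In form: [[dx, dy, dz, spin], ...]. A call has 1 to 10 rows; each row shifts and turns the commanded pose from where the row before left it, along the tool's axes as they then stand; what a row does not reach is not made up. A row lasts 1/12 s, in which the tool goes at most 41.7 mm and 7.16 degrees, less where a joint would pass 70% of its speed; a pose out of reach is approached as far as the arm can. A call with a gripper value outside its range is refused whole. "grip" is the finger opening in mm, from 0 to 85.4, set as the call begins (left out, the last holds). The fingers move at their own pace and stop on an object; the grip force is fixed at half the most. Time passes only in rows, so rows that do not move let the fingers close. It gives the time, the measured TCP pose, the force and the opening at its end, in the units of the state.
- arm.read_state(): the state, without advancing time (a new reading comes with each control period).
- arm.get_image(name): name is "side" or "top"; returns the picture (480x640x3 uint8, red, green, blue); there is no depth.
- arm.calibration(name): a dict with "K" (3x3 intrinsics, pixels), "eye" and "attitude" of the camera in the world. Camera axes: x right, y up, looking along -z (the intrinsics and any distortion apply to the point x, -y, -z); pixel columns grow to the right and rows downward; lengths in mm; the calibration is good to about 2 mm. A picture is of the moment at which its call begins. calibration takes no time and is no camera call.
- arm.job_done(): hands the job in, once; it reports no verdict.
The state is a dict: "clock": time; "joints": joint angles; "joint_vel": joint speeds; "joint_efforts": joint torques, N m; "position": TCP position; "ee_rot": TCP orientation; "contact_force": force on the tool from outside, world axes, zero at the start; "wrist_torque": the same for the moment, N m; "gripper_width": finger opening in mm.
Only numpy, scipy, OpenCV 4.12 (cv2) and the standard library are available. Lean on these libraries where they do the work, as an engineer would, in place of code of your own. Each camera call takes 0.05 s, during which the arm holds its last target. There are 200 camera calls.

## Task

Clear the polisher's backing plates away: take the three blue plates and the knurled clamp nut from wherever they lie and stack them on the square steel stand, one after another: the largest plate first, then the medium, then the small, and the nut on top. Each must sit level and fully down with its socket over the hub (or stub) beneath it; lower them into place rather than dropping them, and do not shove or knock over the white jar, the small black bottle or the cork block that stand among them.

Things in the scene. Friction and masses are not known exactly. Their poses are not given: they have to be found in the camera images.
- plate_large: Largest blue plate, diameter 130 mm, 46 mm high, round. Origin: centre of underside, z up. Blue disc from z = 8 to 16 mm; aluminium grip hub, diameter 26 mm, z = 16 to 46 mm (top 4 mm bevelled to 18 mm); below the disc a ring, diameter 60 mm, round an open socket, diameter 36 mm, 8 mm deep, ceiling at z = 8 mm. Another piece seated on its hub has its origin 38 mm above this one. About 260 g.
- plate_medium: Medium blue plate, diameter 100 mm, 46 mm high, round. Origin: centre of underside, z up. Blue disc from z = 8 to 16 mm; aluminium grip hub, diameter 26 mm, z = 16 to 46 mm (top 4 mm bevelled to 18 mm); below the disc a ring, diameter 60 mm, round an open socket, diameter 36 mm, 8 mm deep, ceiling at z = 8 mm. Another piece seated on its hub has its origin 38 mm above this one. About 200 g.
- plate_small: Small blue plate, diameter 72 mm, 46 mm high, round. Origin: centre of underside, z up. Blue disc from z = 8 to 16 mm; aluminium grip hub, diameter 26 mm, z = 16 to 46 mm (top 4 mm bevelled to 18 mm); below the disc a ring, diameter 60 mm, round an open socket, diameter 36 mm, 8 mm deep, ceiling at z = 8 mm. Another piece seated on its hub has its origin 38 mm above this one. About 140 g.
- clamp_nut: Round aluminium clamp nut, dark knurling, diameter 46 mm, 40 mm high, about 160 g, open end down. Origin: centre of its underside, z up. Socket in the underside: diameter 36 mm, 8 mm deep; solid above. Gripped across its diameter at any yaw; seated on the small plate's hub its origin stands 38 mm above that plate's origin.
- stand: Fixed square steel stand, 100 x 100 x 14 mm, with a round stub in its middle, diameter 26 mm, from z = 14 to 24 mm (top 4 mm bevelled to 18 mm). Origin: centre of its underside, on the bench, z up. The stub fits a socket with 5 mm play all round and ends at its ceiling: the seated plates have origins 16, 54 and 92 mm above the stand's origin, the nut 130 mm.
- jar: Small white plastic jar, diameter 40 mm, 45 mm high. Loose bystander, not part of the job; origin at the centre of its underside.
- cork_block: Cork sanding block with a dark sole, 70 x 36 x 24 mm, long side along its x. Loose bystander, not part of the job; origin at the centre of its underside.
- drop_bottle: Small black plastic bottle, diameter 36 mm, 60 mm high. Loose bystander, not part of the job; origin at the centre of its underside.

How it is judged:
By the outcome, as a careful person would: the job done as asked, in the order asked, and still so for the second after the job is handed in, with the robot touching nothing.
It also fails if it takes over 134 s, if anything falls off the work surface, if the arm or the gripper's body presses on something with over 40 N, if the wrist force passes 120 N, or if a joint passes its speed limit or range.

## Working session

There is one attempt and no reset: what is moved stays moved. The work goes in short steps, Python scripts to look and compute and a tool call to move; the robot and the scene stay as the last step left them, time stands still between calls to the robot, and variables do not carry over. Pictures are saved under pics/ and viewed, about 12 in all and at most 16, crops included, and the job is handed in when it is done.

Besides the shell and the picture viewer there is one more tool, called after "Request:" as name([rows], argument=value, ...), one row to a line, values as JSON. drive_tool: Moves the arm, as the interface text tells. Its arguments: {"type":"object","properties":{"motion":{"type":"array"},"grip":{"type":"number"}},"required":["motion"]}

```bash
mkdir -p pics; ls
python3 - <<'E'
from bench import arm
import cv2
s=arm.read_state(); print({k:s[k] for k in('clock','position','ee_rot','gripper_width','contact_force')}, arm.pinch_z)
for n in('top','side'):
    cv2.imwrite(f'pics/{n}0.png',arm.get_image(n)[:,:,::-1]); print(n,arm.calibration(n))
E
```

```text
pics
{'clock': 0.0, 'position': array([ 234.9648136 , -578.48468577,  230.20488111]), 'ee_rot': array([-0.13471892,  0.6941877 ,  0.13626908,  0.69381914]), 'gripper_width': 85.41697869834539, 'contact_force': array([-0.32478086,  0.20132219,  0.51133429])} 18.700000000000003
top {'K': array([[458.00491426,   0.        , 309.9791437 ],
       [  0.        , 458.00491426, 244.56911911],
       [  0.        ,   0.        ,   1.        ]]), 'eye': array([429.52397223,  -4.94439089, 922.73460759]), 'attitude': array([ 0.04991942, -0.04842505, -0.69558446,  0.71507016])}
side {'K': array([[614.77255134,   0.        , 315.36882336],
       [  0.        , 614.77255134, 245.71262419],
       [  0.        ,   0.        ,   1.        ]]), 'eye': array([225.46855408, 668.04889309, 806.23054481]), 'attitude': array([-0.08525095,  0.35835589,  0.91024745, -0.18911086])}
```

View pics/top0.png

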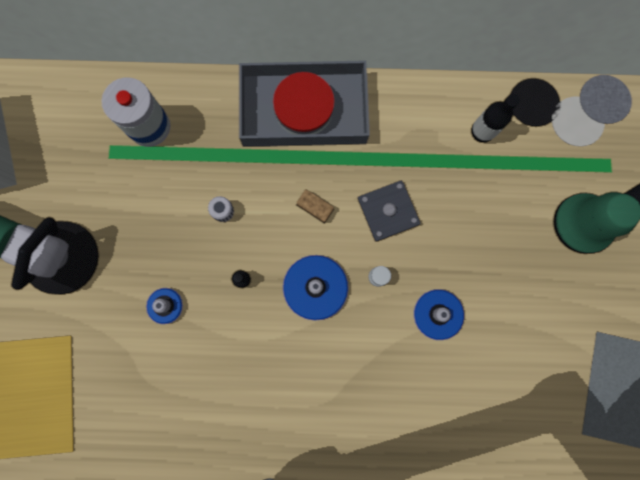

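View pics/side0.png

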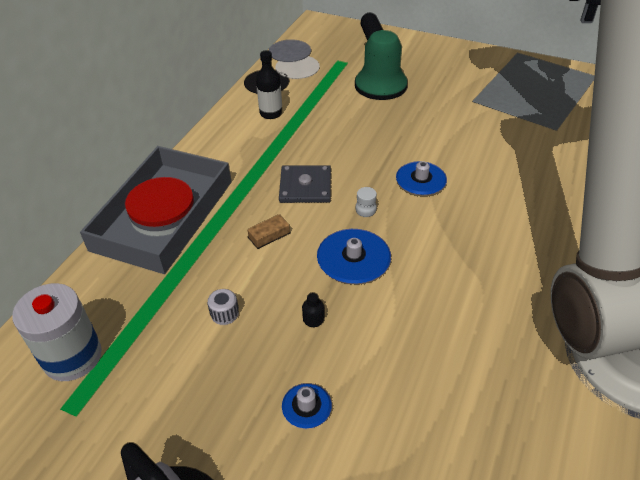

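The top view shows the stand at (389,210), the large plate at (316,287), medium at (439,314), small at (165,306) and nut at (221,209). The jar is at (380,276), the bottle at (241,279) and the cork at (316,206). The side view agrees: everything is upright.

```bash
cat > h.py <<'E'
from bench import arm
import cv2, numpy as np
from scipy.spatial.transform import Rotation as R
def cast(n,uv,z):
    c=arm.calibration(n); K=c['K']; uv=np.atleast_2d(np.asarray(uv,float))
    d=np.c_[(uv[:,0]-K[0,2])/K[0,0],-(uv[:,1]-K[1,2])/K[1,1],-np.ones(len(uv))]
    d=R.from_quat(c['attitude']).apply(d); e=c['eye']
    return (e+d*((z-e[2])/d[:,2])[:,None])[:,:2]
def proj(n,p):
    c=arm.calibration(n);K=c['K']; q=R.from_quat(c['attitude']).inv().apply(np.atleast_2d(p)-c['eye'])
    return np.c_[K[0,2]+K[0,0]*q[:,0]/-q[:,2],K[1,2]-K[1,1]*q[:,1]/-q[:,2]]
def blue(n,im,z=16,amin=300):
    hsv=cv2.cvtColor(im,cv2.COLOR_RGB2HSV); m=cv2.inRange(hsv,(105,150,60),(125,255,255))
    out=[]
    for c in cv2.findContours(m,cv2.RETR_EXTERNAL,cv2.CHAIN_APPROX_NONE)[0]:
        if cv2.contourArea(c)<amin: continue
        h=cv2.convexHull(c)[:,0]; w=cast(n,h,z).astype(np.float32)
        (cx,cy),r=cv2.minEnclosingCircle(w); ce=cast(n,[cv2.fitEllipse(c[:,0])[0]],z)[0]
        out.append((h.mean(0).round(),np.round([cx,cy,2*r],1),ce.round(1)))
    return out
E
python3 - <<'E'
from h import *
I={n:cv2.cvtColor(cv2.imread(f'pics/{n}0.png'),cv2.COLOR_BGR2RGB) for n in('top','side')}
for n in I:
    for o in blue(n,I[n]): print(n,*o)
    im=I[n].astype(int); 
# enlarged crops
def crop(n,x,y,r=30,s=8): 
    return cv2.resize(I[n][y-r:y+r,x-r:x+r],None,fx=s/1.0*.75*.6,fy=s*.75*.6,interpolation=0)
a=np.vstack([np.hstack([crop('top',389,210,36,6.6),crop('top',221,209,36,6.6),crop('top',165,306,36,6.6)]),
 np.hstack([crop('side',305,182,36,6.6),crop('side',223,306,36,6.6),crop('side',306,404,36,6.6)])])
cv2.imwrite('pics/c0.png',a[:,:,::-1]); print(a.shape)
for nm,uv,z in(('stand stub',(389,210),24),('nut',(220,208),40),('jar',(380,275),45),('bottle',(241,278),60),('cork',(316,206),24)): print(nm,cast('top',[uv],z)[0].round())
for nm,uv,z in(('stand stub',(305,180),24),('nut',(223,299),40),('jar',(366,195),45)): print(nm,cast('side',[uv],z)[0].round())
E
```

```text
top [439. 313.] [ 426.3 -256.9   95.6] [ 425.9 -257. ]
top [164. 306.] [427.9 281.5  67.5] [427.7 281.5]
top [313. 285.] [472.4 -13.9 125.6] [471.9 -14. ]
side [306. 404.] [426.9 284.1  70.1] [426.6 284.9]
side [ 67. 363.] [799.8 361.7  78.7] [794.2 365.3]
side [355. 254.] [471.2 -10.4 127.4] [470.2  -8. ]
side [419. 177.] [ 424.8 -252.6   97. ] [ 424.3 -250.8]
(428, 642, 3)
stand stub [ 630. -158.]
nut [621. 178.]
jar [ 497. -137.]
bottle [483. 127.]
cork [634. -11.]
stand stub [ 627. -150.]
nut [619. 179.]
jar [ 495. -133.]
```

View pics/c0.png

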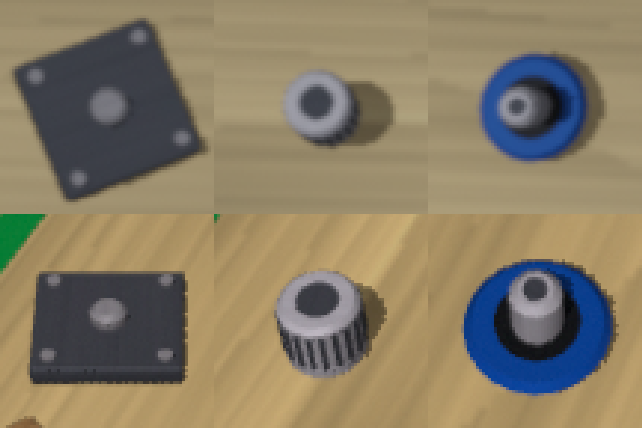

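```bash
cat >> h.py <<'E'
def st():
    s=arm.read_state(); M=R.from_quat(s['ee_rot']).as_matrix(); return s,s['position'],M
def to(x,y,z):
    s,p,M=st(); print('clk',round(s['clock'],2),'pos',p.round(1),'w',round(s['gripper_width'],1),'F',s['contact_force'].round(1))
    print('shift in tool axes',(M.T@(np.array([x,y,z])-p)).round(1),'toolY',M[:,1].round(3),'toolZ',M[:,2].round(3),'toolX',M[:,0].round(3))
E
python3 - <<'E'
from h import *
print('stub',cast('top',[(389,209.5)],24),cast('side',[(304.8,178)],24))
n='side'
for uv,z in(((303.8,371/2.97-72+36+182-36),14),): pass
# stand screws from crops
sc=lambda L,x,y,oy:[(x-36+(a-107+107)/2.97,y-36+(b-oy)/2.97) for a,b in L]
print('screws top',cast('top',np.mean(sc([(35,76),(138,36),(182,138),(78,178)],389,210,0),0),14))
print('screws side',cast('side',np.mean(sc([(54,280),(166,280),(47,355),(165,355)],305,182,214),0),14))
to(471.5,-12,100)
E
```

```text
stub [[ 630.66437857 -157.54048249]] [[ 629.99975513 -155.23661472]]
screws top [[ 631.8380736  -160.14878007]]
screws side [[ 630.58288643 -158.39800573]]
clk 0.1 pos [ 235.  -578.6  230.3] w 85.2 F [ 0.7  0.  -0.2]
shift in tool axes [131.1 435.8 432.2] toolY [-0.376  0.927  0.002] toolZ [ 0.927  0.376 -0.   ] toolX [-0.001  0.002 -1.   ]
```

Request:
drive_tool([
  [0, 0, 0, 5.5],
  [0, 0, 0, 5.5],
  [0, 0, 0, 5.5],
  [0, 0, 0, 5.6],
  [0, 25, 10, 0],
  [0, 36, 15, 0],
  [0, 36, 15, 0],
  [0, 36, 15, 0],
  [0, 36, 15, 0],
  [0, 36, 15, 0],
], grip=60)

```text
clock: 0.93
position: [320.2, -372.2, 230.9]
ee_rot: [0.0, 0.707, 0.0, 0.707]
contact_force: [0.5, 0.4, 0.7]
gripper_width: 59.8
```

Request:
drive_tool([
  [0, 36, 15, 0],
  [0, 36, 15, 0],
  [0, 36, 15, 0],
  [0, 36, 15, 0],
  [0, 36, 15, 0],
  [0, 36, 15, 0],
  [0, 36, 15, 0],
  [10, 36, 15, 0],
  [10, 30, 12, 0],
  [10, 20, 9, 0],
])

```text
clock: 1.77
position: [461.8, -33.3, 200.9]
ee_rot: [-0.001, 0.707, 0.001, 0.707]
contact_force: [0.1, -0.2, -0.4]
gripper_width: 59.8
```

Request:
drive_tool([
  [20, 15, 8, 0],
  [20, 10, 2, 0],
  [20, 0, 0, 0],
  [10, 0, 0, 0],
  [0, 0, 0, 0],
  [0, 0, 0, 0],
  [0, 0, 0, 0],
])

```text
clock: 2.35
position: [471.7, -11.0, 132.0]
ee_rot: [-0.0, 0.707, 0.0, 0.708]
contact_force: [0.1, -0.2, 0.7]
gripper_width: 60.0
```

```bash
python3 -c "
from h import *
to(471.5,-12,20)
a=arm.get_image('top');b=arm.get_image('side')
f=lambda i,x,y:cv2.resize(i[y-80:y+80,x-100:x+100],None,fx=2,fy=2)
cv2.imwrite('pics/1.png',np.hstack([f(a,316,270),f(b,354,235)])[:,:,::-1])"
```

```text
clk 2.35 pos [471.7 -11.  132. ] w 60.0 F [ 0.1 -0.2  0.7]
shift in tool axes [112.   -1.   -0.4] toolY [-0.  1.  0.] toolZ [1.    0.    0.001] toolX [ 0.001  0.    -1.   ]
```

View pics/1.png

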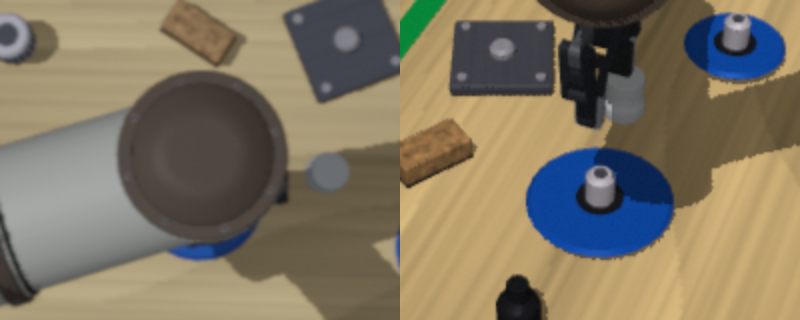

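The side view shows the open fingers above the large plate's hub (hub at about (600,180) in the crop). The arm hides the top view. I'll go down.

Request:
drive_tool([
  [20, -1, 0, 0],
  [25, 0, 0, 0],
  [25, 0, 0, 0],
  [20, 0, 0, 0],
  [12, 0, 0, 0],
  [8, 0, 0, 0],
  [0, 0, 0, 0],
  [0, 0, 0, 0],
])

```text
clock: 3.12
position: [471.7, -12.0, 21.8]
ee_rot: [-0.0, 0.707, 0.0, 0.707]
contact_force: [0.2, 0.5, 0.7]
gripper_width: 60.1
```

```bash
python3 -c "
from h import *
to(471.5,-12,20)
b=arm.get_image('side')
f=lambda i,x,y:cv2.resize(i[y-75:y+75,x-100:x+100],None,fx=4,fy=4)
cv2.imwrite('pics/2.png',f(b,354,240)[:,:,::-1])"
```

```text
clk 3.12 pos [471.7 -12.   21.8] w 60.1 F [0.2 0.5 0.7]
shift in tool axes [ 1.8 -0.  -0.3] toolY [-0.  1.  0.] toolZ [1.    0.    0.001] toolX [ 0.001  0.    -1.   ]
```

View pics/2.png

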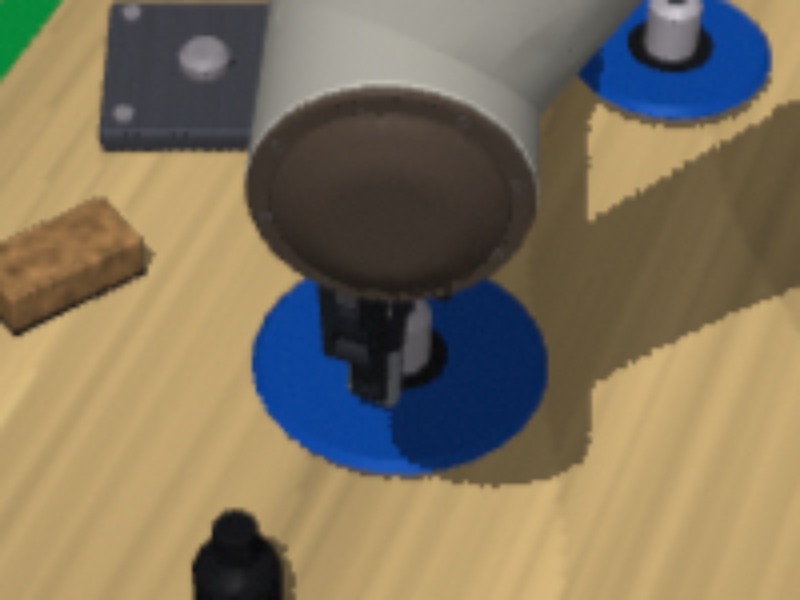

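Request:
drive_tool([
  [3, 0, 0, 0],
  [0, 0, 0, 0],
  [0, 0, 0, 0],
])

```text
clock: 3.42
position: [471.5, -11.9, 18.8]
ee_rot: [0.0, 0.707, 0.0, 0.707]
contact_force: [-0.6, -0.2, -0.8]
gripper_width: 60.0
```

Request:
drive_tool([
  [0, 0, 0, 0],
  [0, 0, 0, 0],
  [0, 0, 0, 0],
  [0, 0, 0, 0],
  [0, 0, 0, 0],
  [0, 0, 0, 0],
  [0, 0, 0, 0],
], grip=15)

```text
clock: 4.0
position: [471.2, -12.2, 18.9]
ee_rot: [-0.0, 0.707, 0.0, 0.707]
contact_force: [-1.5, -0.9, 5.6]
gripper_width: 24.1
```

Request:
drive_tool([
  [-3, 0, 0, 0],
  [-8, 0, 0, 0],
  [-20, 0, 0, 0],
  [-25, 0, 0, 0],
  [-25, 0, 0, 0],
  [-19, 0, 0, 0],
  [0, 0, 0, 0],
  [0, 0, 0, 0],
])

```text
clock: 4.67
position: [471.3, -11.8, 119.1]
ee_rot: [0.001, 0.706, 0.0, 0.708]
contact_force: [-1.3, -0.2, -3.0]
gripper_width: 24.1
```

```bash
python3 -c "
from h import *
to(630.5,-157.5,120)
a=arm.get_image('side')
s,p,M=st()
for o in blue('side',a,p[2]-19+16): print(o)
cv2.imwrite('pics/3.png',cv2.resize(a[130:330,200:460],None,fx=3,fy=3)[:,:,::-1])"
```

```text
clk 4.67 pos [471.3 -11.8 119.1] w 24.1 F [-1.3 -0.2 -3. ]
shift in tool axes [  -0.7 -145.7  159.3] toolY [0.    1.    0.001] toolZ [ 1.    -0.     0.002] toolX [ 0.002  0.001 -1.   ]
(array([306., 404.]), array([401.7, 332.2,  61.3]), array([401.5, 332.8]))
(array([ 63., 365.]), array([727.6, 397.4,  71.7]), array([724.5, 398.6]))
(array([356., 217.]), array([472.3,  -8.2, 127.8]), array([469.2,  -2.5]))
(array([419., 178.]), array([ 399.9, -137.4,   84.9]), array([ 399.4, -135.9]))
```

View pics/3.png

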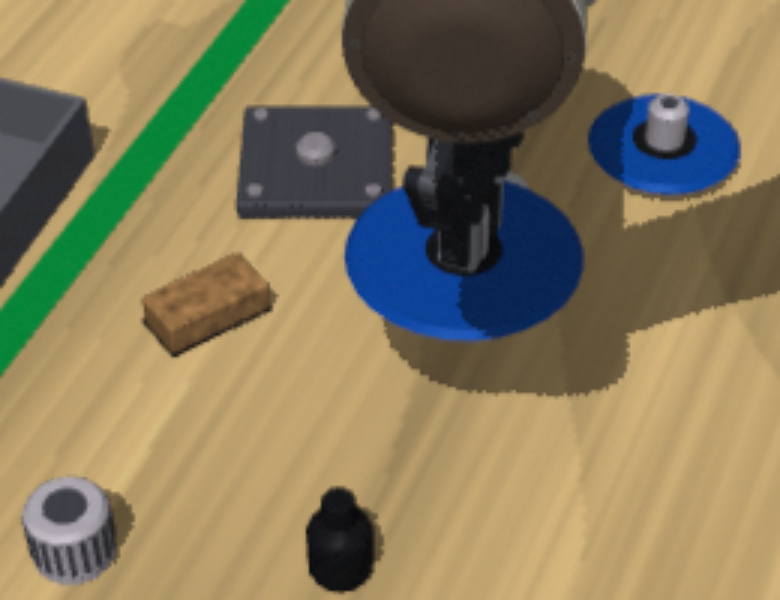

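The large plate is held level and 100 mm up. The stand is clear at (315,150) in the crop. Next I carry it to the stand.

Request:
drive_tool([
  [0, -8, 9, 0],
  [0, -17, 18, 0],
  [0, -23, 25, 0],
  [0, -25, 28, 0],
  [0, -25, 28, 0],
  [0, -22, 24, 0],
  [0, -14, 16, 0],
  [0, -8, 8, 0],
  [0, -4, 3, 0],
  [0, 0, 0, 0],
])

```text
clock: 5.55
position: [629.7, -159.2, 115.7]
ee_rot: [0.001, 0.709, -0.001, 0.706]
contact_force: [-0.9, 0.5, -2.5]
gripper_width: 23.9
```

Request:
drive_tool([
  [10, 0, 0, 0],
  [20, 0, 0, 0],
  [15, 0, 0, 0],
  [5, 0, 0, 0],
  [0, 0, 0, 0],
  [0, 0, 0, 0],
])

```text
clock: 6.05
position: [630.0, -157.6, 68.4]
ee_rot: [-0.001, 0.707, 0.0, 0.707]
contact_force: [-0.6, -0.2, -0.5]
gripper_width: 24.3
```

```bash
python3 -c "
from h import *
to(630.5,-157.5,35)
a=arm.get_image('side');b=arm.get_image('top')
s,p,M=st()
for n,i in(('side',a),('top',b)):
  for o in blue(n,i,p[2]-19+16): print(n,*o)
cv2.imwrite('pics/4.png',np.hstack([cv2.resize(a[110:270,220:380],None,fx=2.5,fy=2.5),cv2.resize(b[130:290,310:470],None,fx=2.5,fy=2.5)])[:,:,::-1])"
```

```text
clk 6.05 pos [ 630.  -157.6   68.4] w 24.3 F [-0.6 -0.2 -0.5]
shift in tool axes [33.4  0.1  0.5] toolY [-0.001  1.    -0.   ] toolZ [ 1.     0.001 -0.   ] toolX [-0. -0. -1.]
side [306. 404.] [414.  308.5  65.5] [413.8 309.4]
side [ 63. 365.] [762.7 378.4  76.7] [758.5 380.7]
side [420. 177.] [ 412.1 -193.7   90.8] [ 411.7 -191.7]
side [302. 167.] [ 627.5 -149.2  127.6] [ 624.2 -143.9]
top [439. 312.] [ 426.2 -242.8   89.8] [ 425.9 -242.8]
top [165. 306.] [428.1 265.6  63.4] [427.9 265.6]
top [387. 217.] [ 630.2 -154.8  126.2] [ 612.2 -151.7]
```

View pics/4.png

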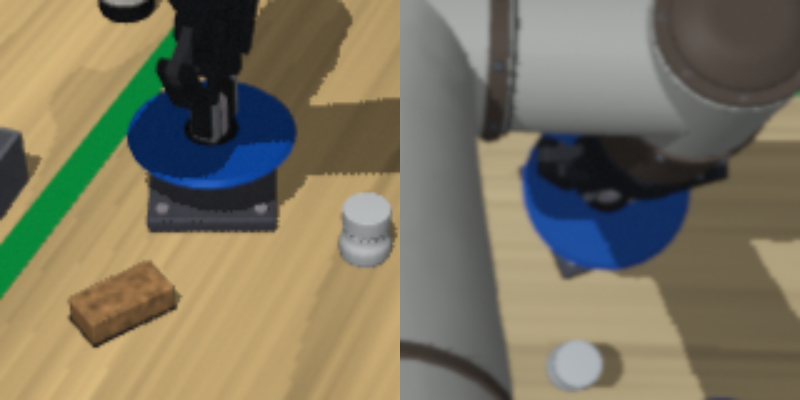

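```bash
python3 - <<'E'
from h import *
from scipy.optimize import least_squares
for n,(x,y),k in(('top',(389,210),32),('side',(305,183),30)):
    im=cv2.imread(f'pics/{n}0.png'); g=cv2.cvtColor(im,cv2.COLOR_BGR2GRAY)
    q=np.abs(im.astype(int).max(2)-im.min(2))
    m=((g>95)&(q<30)).astype(np.uint8); m[:y-k]=0;m[y+k:]=0;m[:,:x-k]=0;m[:,x+k:]=0
    N,_,S,C=cv2.connectedComponentsWithStats(m)
    B=[(C[i],S[i,4]) for i in range(1,N) if S[i,4]>4]
    for c,a in B: print(n,c.round(1),a,cast(n,[c],14 if a<60 else 24)[0].round(1))
    sc=[c for c,a in sorted(B,key=lambda b:b[1])[-5:-1]]
    print(n,'screw mean z14',cast(n,sc,14).mean(0).round(1))
E
python3 - <<'E'
from h import *
from scipy.optimize import least_squares
a=arm.get_image('side');b=arm.get_image('top')
def rim(n,im,box):
    x0,y0,x1,y1=box
    hsv=cv2.cvtColor(im,cv2.COLOR_RGB2HSV); m=cv2.inRange(hsv,(105,150,40),(125,255,255))
    t=np.zeros_like(m); t[y0:y1,x0:x1]=m[y0:y1,x0:x1]
    c=max(cv2.findContours(t,cv2.RETR_EXTERNAL,cv2.CHAIN_APPROX_NONE)[0],key=cv2.contourArea)
    return cv2.convexHull(c)[:,0].astype(float)
for n,im,box in(('side',a,(230,110,380,230)),('top',b,(340,150,460,270))):
  h=rim(n,im,box)
  for z in(62,65.4):
    w=cast(n,h,z)
    f=lambda p:np.hypot(*(w-p[:2]).T)-p[2]
    r=least_squares(f,[630,-157,63],loss='soft_l1',f_scale=1.)
    print(n,z,len(h),r.x.round(1),np.abs(r.fun).max().round(1),np.median(np.abs(r.fun)).round(2))
E
```

```text
top [399.  185.5] 16 [ 683.5 -179.4]
top [364.4 198.9] 17 [ 653.6 -109.2]
top [388.5 209. ] 103 [ 631.8 -156.5]
top [413.5 219.7] 14 [ 613.2 -208.8]
top [378.6 233.4] 15 [ 583.3 -138.5]
top screw mean z14 [ 633.4 -159. ]
side [286.5 167.3] 13 [ 683.  -181.5]
side [324.5 167.5] 12 [ 612.1 -210.3]
side [304.5 178.6] 91 [ 629.9 -153.4]
side [284.5 192.8] 13 [ 653.2 -110.9]
side [324.  192.8] 13 [ 582.9 -140.2]
side screw mean z14 [ 632.8 -160.7]
side 62 24 [ 631.1 -155.6   63.7] 1.5 0.34
side 65.4 24 [ 629.3 -151.9   63.4] 1.5 0.34
top 62 20 [ 630.7 -156.8   61.8] 2.5 0.57
top 65.4 20 [ 629.9 -156.2   61.5] 2.5 0.57
```

The screws put the stand at (633,−160) in both views, so I shift by +2.5 x and −3 y before lowering.

Request:
drive_tool([
  [0, -3, 2.5, 0],
  [10, 0, 0, 0],
  [8, 0, 0, 0],
  [4, 0, 0, 0],
  [3, 0, 0, 0],
  [2, 0, 0, 0],
  [1, 0, 0, 0],
  [0, 0, 0, 0],
])

```text
clock: 6.92
position: [632.6, -161.0, 40.0]
ee_rot: [-0.0, 0.707, 0.0, 0.707]
contact_force: [-0.0, -0.5, -2.2]
gripper_width: 24.1
```

Request:
drive_tool([
  [1, 0, 0, 0],
  [1, 0, 0, 0],
  [0, 0, 0, 0],
  [0, 0, 0, 0],
])

```text
clock: 7.25
position: [632.7, -161.0, 38.5]
ee_rot: [-0.0, 0.707, 0.0, 0.707]
contact_force: [0.1, 0.1, -3.2]
gripper_width: 23.8
```

Request:
drive_tool([
  [1, 0, 0, 0],
  [1, 0, 0, 0],
  [0, 0, 0, 0],
  [0, 0, 0, 0],
])

```text
clock: 7.58
position: [632.6, -161.0, 36.2]
ee_rot: [-0.0, 0.707, 0.0, 0.707]
contact_force: [-0.3, -0.4, -2.2]
gripper_width: 23.8
```

Request:
drive_tool([
  [1, 0, 0, 0],
  [0.5, 0, 0, 0],
  [0, 0, 0, 0],
  [0, 0, 0, 0],
])

```text
clock: 7.92
position: [632.8, -161.0, 35.0]
ee_rot: [-0.0, 0.707, 0.0, 0.707]
contact_force: [0.0, -0.1, -0.9]
gripper_width: 24.0
```

Request:
drive_tool([
  [0.7, 0, 0, 0],
  [0, 0, 0, 0],
  [0, 0, 0, 0],
])

```text
clock: 8.17
position: [632.8, -161.0, 35.0]
ee_rot: [-0.0, 0.707, 0.0, 0.707]
contact_force: [-2.4, 0.6, 4.4]
gripper_width: 24.0
```

Request:
drive_tool([
  [0.5, 0, 0, 0],
  [0, 0, 0, 0],
  [0, 0, 0, 0],
])

```text
clock: 8.42
position: [632.9, -161.1, 34.9]
ee_rot: [-0.0, 0.707, 0.0, 0.707]
contact_force: [-2.9, 1.1, 6.8]
gripper_width: 24.5
```

Request:
drive_tool([
  [-1, 0, 0, 0],
  [0, 0, 0, 0],
  [0, 0, 0, 0],
  [0, 0, 0, 0],
  [0, 0, 0, 0],
  [-10, 0, 0, 0],
  [-20, 0, 0, 0],
  [-25, 0, 0, 0],
  [-15, 0, 0, 0],
  [0, 0, 0, 0],
], grip=60)

```text
clock: 9.25
position: [635.5, -161.4, 109.8]
ee_rot: [-0.001, 0.704, -0.0, 0.71]
contact_force: [0.4, 0.1, -0.5]
gripper_width: 59.9
```

Request:
drive_tool([
  [0, -9, -20, 0],
  [0, -13, -30, 0],
  [0, -15, -32, 0],
  [0, -15, -32, 0],
  [0, -14, -31, 0],
  [0, -13, -30, 0],
  [0, -9, -20, 0],
  [0, -6, -12, 0],
  [0, 0, 0, 0],
  [0, 0, 0, 0],
])

```text
clock: 10.08
position: [426.1, -255.4, 104.9]
ee_rot: [-0.0, 0.707, -0.0, 0.707]
contact_force: [0.1, -0.1, -0.0]
gripper_width: 60.4
```

Run:
```python
from h import *
to(425.5,-254.7,19)
a=arm.get_image('side');b=arm.get_image('top')
for n,i in(('side',a),('top',b)):
  for z in(16,32):
    for o in blue(n,i,z): print(n,z,*o)
cv2.imwrite('pics/5.png',np.hstack([cv2.resize(a[110:270,270:470],None,fx=2,fy=2),cv2.resize(b[150:310,310:510],None,fx=2,fy=2)])[:,:,::-1])
```

```text
clk 10.08 pos [ 426.1 -255.4  104.9] w 60.4 F [ 0.1 -0.1 -0. ]
shift in tool axes [85.9  0.7 -0.7] toolY [ 0.  1. -0.] toolZ [ 1.    -0.     0.001] toolX [ 0.001 -0.    -1.   ]
side 16 [306. 404.] [426.8 283.9  70. ] [426.6 284.8]
side 16 [ 67. 364.] [799.8 361.7  78.7] [794.3 364.3]
side 16 [421. 178.] [ 424.6 -253.3   98.2] [ 424.3 -250.8]
side 16 [305. 176.] [ 639.7 -171.4  131. ] [ 638.5 -169.3]
side 32 [306. 404.] [422.8 291.7  68.6] [422.5 292.6]
side 32 [ 67. 364.] [788.2 367.9  77.1] [782.8 370.4]
side 32 [421. 178.] [ 420.6 -234.6   96.3] [ 420.3 -232.2]
side 32 [305. 176.] [ 631.3 -154.4  128.4] [ 630.2 -152.4]
top 16 [164. 306.] [427.9 281.4  67.5] [427.7 281.5]
top 16 [395. 207.] [ 636.4 -161.4  129.4] [ 636.  -162.3]
top 32 [164. 306.] [428.  276.4  66.3] [427.7 276.4]
top 32 [395. 207.] [ 632.7 -158.7  127.2] [ 632.4 -159.5]
```

View pics/5.png

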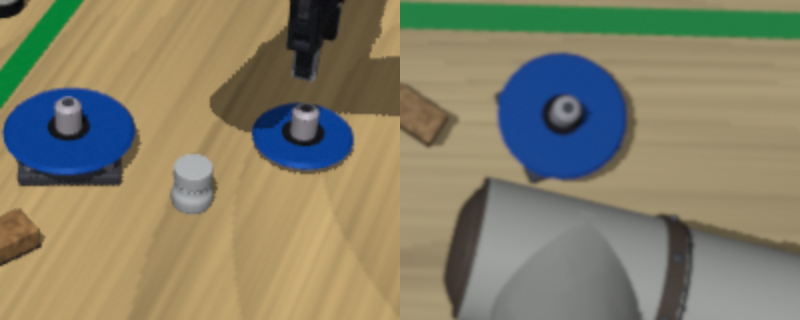

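The large plate sits level on the stand, with its hub at (567,105) in the top crop. The fingers are over the medium plate's hub, so I descend.

Request:
drive_tool([
  [15, 0.5, -0.5, 0],
  [25, 0, 0, 0],
  [22, 0, 0, 0],
  [14, 0, 0, 0],
  [6, 0, 0, 0],
  [4, 0, 0, 0],
  [0, 0, 0, 0],
  [0, 0, 0, 0],
])

```text
clock: 10.85
position: [426.2, -254.5, 19.1]
ee_rot: [-0.0, 0.707, 0.0, 0.708]
contact_force: [-0.5, -0.8, 0.6]
gripper_width: 59.7
```

Request:
drive_tool([
  [0, 0, 0, 0],
  [0, 0, 0, 0],
  [0, 0, 0, 0],
  [0, 0, 0, 0],
  [0, 0, 0, 0],
  [0, 0, 0, 0],
  [0, 0, 0, 0],
], grip=15)

```text
clock: 11.43
position: [426.2, -255.0, 20.0]
ee_rot: [-0.001, 0.706, -0.0, 0.708]
contact_force: [-0.4, -0.9, 5.3]
gripper_width: 23.8
```

Request:
drive_tool([
  [-3, 0, 0, 0],
  [-10, 0, 0, 0],
  [-20, 0, 0, 0],
  [-25, 0, 0, 0],
  [-25, 0, 0, 0],
  [-25, 0, 0, 0],
  [-12, 0, 0, 0],
  [0, 0, 0, 0],
  [0, 0, 0, 0],
])

```text
clock: 12.18
position: [424.7, -254.2, 138.6]
ee_rot: [0.0, 0.707, 0.0, 0.707]
contact_force: [-0.4, 0.3, -2.6]
gripper_width: 24.2
```

Run:
```python
from h import *
to(632.9,-161,139)
a=arm.get_image('side');b=arm.get_image('top')
s,p,M=st()
for o in blue('side',a,p[2]-3): print(*o)
print('hub z62',cast('top',[(393.5,202.7)],62),cast('side',[(304,161)],62))
cv2.imwrite('pics/6.png',np.hstack([cv2.resize(a[90:230,270:470],None,fx=2,fy=2),cv2.resize(b[170:240,350:450],None,fx=4,fy=4)])[:,:,::-1])
```

```text
clk 12.18 pos [ 424.7 -254.2  138.6] w 24.2 F [-0.4  0.3 -2.6]
shift in tool axes [-2.000e-01  9.330e+01  2.081e+02] toolY [0.001 1.    0.001] toolZ [ 1.    -0.001  0.001] toolX [ 0.001  0.001 -1.   ]
[306. 404.] [396.8 341.5  59.6] [396.6 342.2]
[ 63. 365.] [713.8 406.7  67.8] [709.2 409.5]
[304. 175.] [577.8 -45.9 111.4] [576.7 -44.1]
[425. 133.] [ 423.3 -247.5   97.5] [ 422.4 -244.4]
hub z62 [[ 635.74415946 -159.68547083]] [[ 632.44699271 -159.85105383]]
```

View pics/6.png

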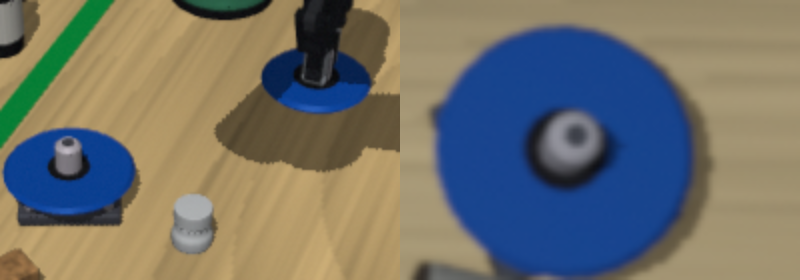

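Request:
drive_tool([
  [0, 6, 13, 0],
  [0, 11, 25, 0],
  [0, 14, 31, 0],
  [0, 14, 32, 0],
  [0, 14, 32, 0],
  [0, 13, 30, 0],
  [0, 10, 22, 0],
  [0, 7, 15, 0],
  [0, 4, 8, 0],
  [0, 0, 0, 0],
])

```text
clock: 13.12
position: [634.2, -160.2, 136.3]
ee_rot: [-0.001, 0.708, 0.001, 0.706]
contact_force: [0.6, -1.1, -1.4]
gripper_width: 23.9
```

Request:
drive_tool([
  [8, 0, 0, 0],
  [15, 0, 0, 0],
  [11, 0, 0, 0],
  [5, 0, 0, 0],
  [0, 0, 0, 0],
  [0, 0, 0, 0],
])

```text
clock: 13.62
position: [632.7, -162.0, 99.5]
ee_rot: [0.0, 0.707, -0.0, 0.707]
contact_force: [0.3, 0.4, -1.1]
gripper_width: 24.0
```

Run:
```python
from h import *
to(633.3,-160.7,73)
a=arm.get_image('side');b=arm.get_image('top')
cv2.imwrite('pics/7.png',np.hstack([cv2.resize(a[90:230,220:400],None,fx=2.2,fy=2.2),cv2.resize(b[130:270,310:490],None,fx=2.2,fy=2.2)])[:,:,::-1])
```

```text
clk 13.62 pos [ 632.7 -162.    99.5] w 24.0 F [ 0.3  0.4 -1.1]
shift in tool axes [26.5  1.3  0.6] toolY [ 0.  1. -0.] toolZ [ 1.    -0.    -0.001] toolX [-0.001 -0.    -1.   ]
```

View pics/7.png

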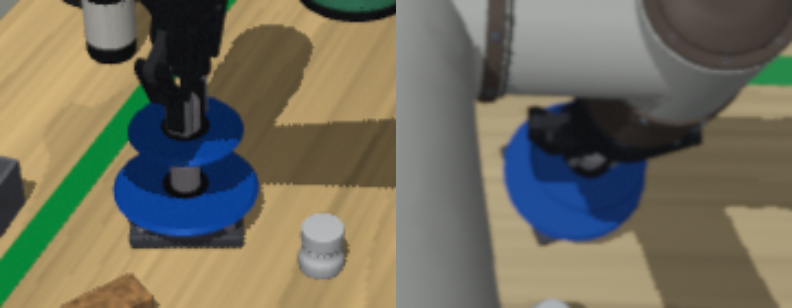

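The medium plate hangs level above the large plate's hub and is centred in the side crop (disc centre 185 against hub 186). I lower it.

Request:
drive_tool([
  [4, 1.3, 0.5, 0],
  [8, 0, 0, 0],
  [4, 0, 0, 0],
  [3, 0, 0, 0],
  [2, 0, 0, 0],
  [1, 0, 0, 0],
  [0, 0, 0, 0],
  [0, 0, 0, 0],
])

```text
clock: 14.38
position: [633.8, -160.2, 77.7]
ee_rot: [-0.0, 0.707, 0.0, 0.707]
contact_force: [-0.3, -0.4, -2.8]
gripper_width: 24.0
```

Request:
drive_tool([
  [1, 0, 0, 0],
  [1, 0, 0, 0],
  [1, 0, 0, 0],
  [0, 0, 0, 0],
  [0, 0, 0, 0],
])

```text
clock: 14.8
position: [633.6, -160.2, 74.5]
ee_rot: [-0.0, 0.707, 0.0, 0.707]
contact_force: [-0.0, 0.3, -1.7]
gripper_width: 23.8
```

Request:
drive_tool([
  [0.7, 0, 0, 0],
  [0, 0, 0, 0],
  [0, 0, 0, 0],
])

```text
clock: 15.05
position: [633.9, -160.3, 74.1]
ee_rot: [-0.0, 0.707, 0.0, 0.707]
contact_force: [0.1, 0.3, -0.6]
gripper_width: 24.0
```

Request:
drive_tool([
  [0.7, 0, 0, 0],
  [0, 0, 0, 0],
  [0, 0, 0, 0],
])

```text
clock: 15.3
position: [634.1, -160.3, 74.0]
ee_rot: [-0.0, 0.707, 0.0, 0.708]
contact_force: [-0.2, -0.8, 2.3]
gripper_width: 23.8
```

Request:
drive_tool([
  [0.7, 0, 0, 0],
  [0, 0, 0, 0],
  [0, 0, 0, 0],
])

```text
clock: 15.55
position: [634.3, -160.4, 74.0]
ee_rot: [-0.0, 0.706, -0.0, 0.708]
contact_force: [-1.4, -0.4, 7.0]
gripper_width: 23.8
```

Request:
drive_tool([
  [-1.5, 0, 0, 0],
  [0, 0, 0, 0],
  [0, 0, 0, 0],
  [0, 0, 0, 0],
  [0, 0, 0, 0],
  [-10, 0, 0, 0],
  [-20, 0, 0, 0],
  [-25, 0, 0, 0],
  [-15, 0, 0, 0],
  [0, 0, 0, 0],
], grip=60)

```text
clock: 16.38
position: [636.3, -160.6, 149.3]
ee_rot: [-0.001, 0.704, -0.0, 0.71]
contact_force: [1.0, 0.4, 1.0]
gripper_width: 59.9
```

Request:
drive_tool([
  [0, 15, -7, 0],
  [0, 28, -13, 0],
  [0, 35, -16, 0],
  [0, 35, -16, 0],
  [0, 35, -16, 0],
  [0, 35, -16, 0],
  [0, 35, -16, 0],
  [0, 35, -16, 0],
  [0, 35, -16, 0],
  [0, 35, -16, 0],
])

```text
clock: 17.22
position: [484.3, 164.1, 144.0]
ee_rot: [-0.0, 0.707, -0.0, 0.707]
contact_force: [-0.7, -0.0, -0.5]
gripper_width: 60.0
```

Request:
drive_tool([
  [0, 35, -17, 0],
  [0, 35, -17, 0],
  [0, 28, -12, 0],
  [0, 15, -8, 0],
  [0, 7, -4, 0],
  [10, 0, 0, 0],
  [10, 0, 0, 0],
  [0, 0, 0, 0],
  [0, 0, 0, 0],
])

```text
clock: 17.97
position: [427.5, 280.9, 122.7]
ee_rot: [-0.0, 0.708, -0.002, 0.706]
contact_force: [-0.1, 0.2, 0.7]
gripper_width: 60.0
```

Run:
```python
from h import *
to(427.4,282.7,19)
a=arm.get_image('side');b=arm.get_image('top')
for n,i in(('side',a),('top',b)):
    for o in blue(n,i,70): print(n,*o)
A=np.hstack([cv2.resize(a[110:250,220:400],None,fx=2.2,fy=2.2),cv2.resize(b[130:270,310:490],None,fx=2.2,fy=2.2)])
B=np.hstack([cv2.resize(a[330:470,220:400],None,fx=2.2,fy=2.2),cv2.resize(b[230:370,90:270],None,fx=2.2,fy=2.2)])
cv2.imwrite('pics/8.png',np.vstack([A,B])[:,:,::-1])
```

```text
clk 17.97 pos [427.5 280.9 122.7] w 60.0 F [-0.1  0.2  0.7]
shift in tool axes [1.037e+02 2.000e+00 1.000e-01] toolY [ 0.002  1.    -0.003] toolZ [ 1.    -0.002 -0.002] toolX [-0.002 -0.003 -1.   ]
side [306. 404.] [413.1 310.1  65.3] [412.9 311.1]
side [ 65. 364.] [760.3 380.8  75.3] [756.8 381.1]
top [167. 305.] [428.  264.8  63.8] [427.8 264. ]
top [394. 207.] [ 623.9 -151.9  121.3] [ 623.6 -152.6]
```

View pics/8.png

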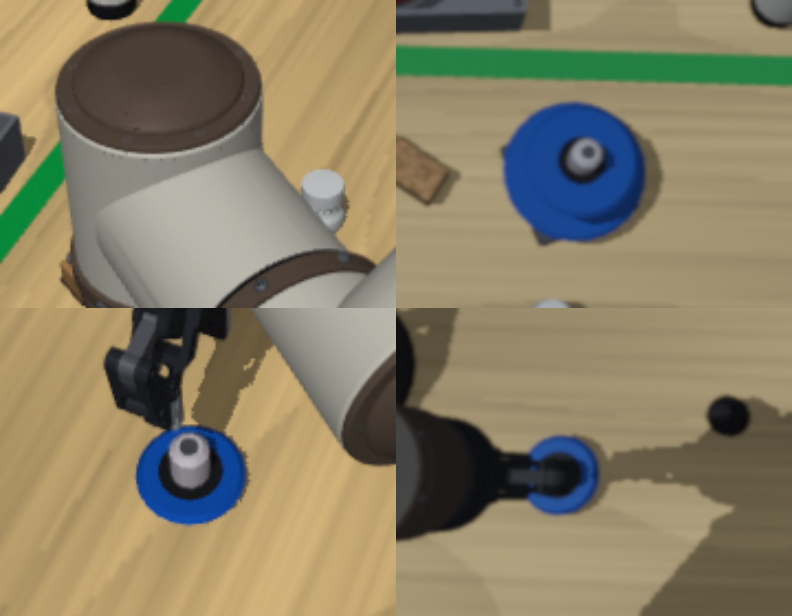

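The medium plate is down on the large one. In the lower panels the fingers straddle the small plate's hub, so I descend.

Request:
drive_tool([
  [15, 1.5, 0, 0],
  [25, 0, 0, 0],
  [25, 0, 0, 0],
  [20, 0, 0, 0],
  [10, 0, 0, 0],
  [5, 0, 0, 0],
  [3.5, 0, 0, 0],
  [0, 0, 0, 0],
  [0, 0, 0, 0],
])

```text
clock: 18.82
position: [428.3, 284.8, 21.4]
ee_rot: [0.0, 0.707, 0.001, 0.708]
contact_force: [0.6, 0.6, 0.6]
gripper_width: 59.9
```

Request:
drive_tool([
  [0, 0, 0, 0],
  [0, 0, 0, 0],
  [0, 0, 0, 0],
  [0, 0, 0, 0],
  [0, 0, 0, 0],
  [0, 0, 0, 0],
  [0, 0, 0, 0],
], grip=15)

```text
clock: 19.4
position: [427.9, 284.4, 21.5]
ee_rot: [0.0, 0.707, 0.0, 0.707]
contact_force: [-0.3, -1.2, 6.1]
gripper_width: 23.6
```

Request:
drive_tool([
  [-3, 0, 0, 0],
  [-12, 0, 0, 0],
  [-25, 0, 0, 0],
  [-30, 0, 0, 0],
  [-30, 0, 0, 0],
  [-30, 0, 0, 0],
  [-20, 0, 0, 0],
  [-8, 0, 0, 0],
  [0, 0, 0, 0],
  [0, 0, 0, 0],
])

```text
clock: 20.23
position: [426.9, 283.8, 177.5]
ee_rot: [-0.0, 0.708, -0.0, 0.707]
contact_force: [-0.6, 0.0, -1.3]
gripper_width: 23.8
```

Run:
```python
from h import *
to(634.2,-160.4,177)
a=arm.get_image('side')
print('hub z100',cast('top',[(397.3,199.3)],100))
cv2.imwrite('pics/9.png',a[:,:,::-1])
```

```text
clk 20.23 pos [426.9 283.8 177.5] w 23.8 F [-0.6  0.  -1.3]
shift in tool axes [ 4.000e-01 -4.441e+02  2.075e+02] toolY [ 0.     1.    -0.001] toolZ [ 1.    -0.    -0.002] toolX [-0.002 -0.001 -1.   ]
hub z100 [[ 633.23135725 -159.82534889]]
```

View pics/9.png

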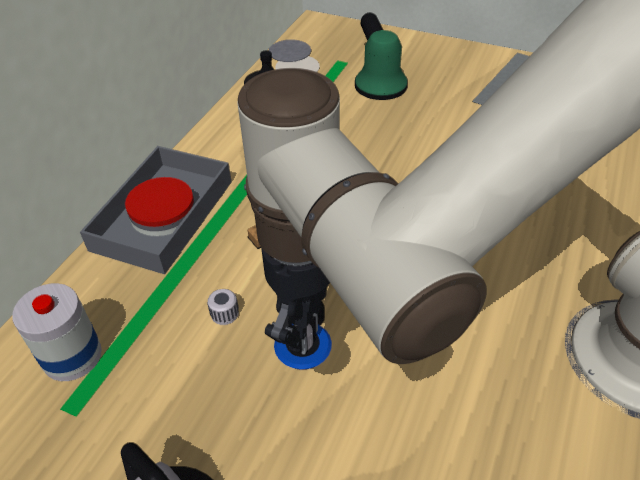

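The small plate is held level near (303,345). I carry it over the stack.

Request:
drive_tool([
  [0, -14, 6, 0],
  [0, -26, 12, 0],
  [0, -34, 16, 0],
  [0, -35, 16, 0],
  [0, -35, 16, 0],
  [0, -35, 16, 0],
  [0, -35, 17, 0],
  [0, -35, 17, 0],
  [0, -35, 17, 0],
  [0, -35, 17, 0],
])

```text
clock: 21.12
position: [577.1, -36.7, 175.9]
ee_rot: [-0.0, 0.709, -0.0, 0.705]
contact_force: [1.0, 0.7, -1.3]
gripper_width: 23.9
```

Request:
drive_tool([
  [0, -35, 16, 0],
  [0, -35, 16, 0],
  [0, -26, 12, 0],
  [0, -16, 7, 0],
  [0, -9, 4, 0],
  [0, -4, 2, 0],
  [10, 0, 0, 0],
  [12, 0, 0, 0],
  [6, 0, 0, 0],
  [0, 0, 0, 0],
])

```text
clock: 21.95
position: [632.9, -158.2, 147.8]
ee_rot: [-0.0, 0.709, 0.001, 0.705]
contact_force: [-1.1, 0.4, -1.0]
gripper_width: 23.8
```

Run:
```python
from h import *
to(633.9,-160.4,113.5)
a=arm.get_image('side');b=arm.get_image('top')
cv2.imwrite('pics/10.png',np.hstack([cv2.resize(a[60:220,220:400],None,fx=2.2,fy=2.2),cv2.resize(b[110:270,310:490],None,fx=2.2,fy=2.2)])[:,:,::-1])
```

```text
clk 21.95 pos [ 632.9 -158.2  147.8] w 23.8 F [-1.1  0.4 -1. ]
shift in tool axes [34.3 -2.3  1.2] toolY [-0.001  1.     0.001] toolZ [ 1.     0.001 -0.005] toolX [-0.005  0.001 -1.   ]
```

View pics/10.png

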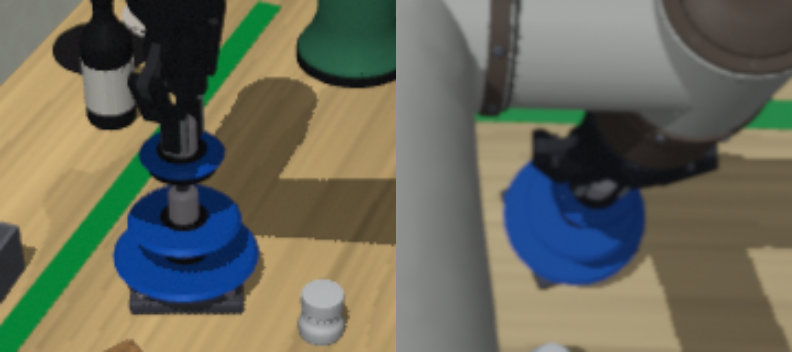

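The small plate is over the medium hub (182 against 183 in the crop). I correct by a couple of mm and lower part way.

Request:
drive_tool([
  [5, -1.5, 0.8, 0],
  [8, 0, 0, 0],
  [5, 0, 0, 0],
  [2, 0, 0, 0],
  [0, 0, 0, 0],
  [0, 0, 0, 0],
  [0, 0, 0, 0],
])

```text
clock: 22.63
position: [635.7, -161.3, 130.8]
ee_rot: [-0.0, 0.707, -0.0, 0.707]
contact_force: [-0.0, -0.5, -1.7]
gripper_width: 23.8
```

Request:
drive_tool([
  [3, 0.7, -1.5, 0],
  [4, 0, 0, 0],
  [3, 0, 0, 0],
  [2, 0, 0, 0],
  [1, 0, 0, 0],
  [0, 0, 0, 0],
  [0, 0, 0, 0],
])

```text
clock: 23.22
position: [634.0, -160.5, 117.5]
ee_rot: [-0.0, 0.707, 0.0, 0.707]
contact_force: [-0.9, 0.7, -0.9]
gripper_width: 23.9
```

Request:
drive_tool([
  [1, 0, 0, 0],
  [1, 0, 0, 0],
  [0.7, 0, 0, 0],
  [0, 0, 0, 0],
  [0, 0, 0, 0],
])

```text
clock: 23.63
position: [634.0, -160.5, 114.8]
ee_rot: [-0.0, 0.707, 0.0, 0.707]
contact_force: [-0.0, 0.3, -1.1]
gripper_width: 23.8
```

Request:
drive_tool([
  [0.7, 0, 0, 0],
  [0, 0, 0, 0],
  [0, 0, 0, 0],
])

```text
clock: 23.88
position: [633.9, -160.5, 114.1]
ee_rot: [-0.0, 0.707, 0.0, 0.707]
contact_force: [0.0, -0.5, -0.7]
gripper_width: 24.0
```

Request:
drive_tool([
  [0.7, 0, 0, 0],
  [0, 0, 0, 0],
  [0, 0, 0, 0],
])

```text
clock: 24.13
position: [634.2, -160.6, 113.7]
ee_rot: [-0.0, 0.707, 0.0, 0.707]
contact_force: [0.5, 1.3, -0.1]
gripper_width: 24.0
```

Request:
drive_tool([
  [0.7, 0, 0, 0],
  [0, 0, 0, 0],
  [0, 0, 0, 0],
])

```text
clock: 24.38
position: [634.5, -160.6, 113.6]
ee_rot: [-0.0, 0.707, -0.0, 0.708]
contact_force: [0.3, 0.0, 3.1]
gripper_width: 23.7
```

Request:
drive_tool([
  [0.5, 0, 0, 0],
  [0, 0, 0, 0],
  [0, 0, 0, 0],
])

```text
clock: 24.63
position: [634.7, -160.7, 113.5]
ee_rot: [-0.0, 0.706, -0.0, 0.708]
contact_force: [0.0, 0.1, 5.9]
gripper_width: 23.5
```

Request:
drive_tool([
  [-1.5, 0, 0, 0],
  [0, 0, 0, 0],
  [0, 0, 0, 0],
  [0, 0, 0, 0],
  [0, 0, 0, 0],
  [-10, 0, 0, 0],
  [-20, 0, 0, 0],
  [-25, 0, 0, 0],
  [-20, 0, 0, 0],
  [0, 0, 0, 0],
], grip=70)

```text
clock: 25.47
position: [636.8, -161.2, 195.1]
ee_rot: [-0.001, 0.703, -0.0, 0.711]
contact_force: [-0.0, -0.3, 1.0]
gripper_width: 70.1
```

Request:
drive_tool([
  [0, 15, 0, 0],
  [0, 30, -2, 0],
  [0, 40, -2, 0],
  [0, 40, -2, 0],
  [0, 40, -2, 0],
  [0, 40, -2, 0],
  [0, 40, -2, 0],
  [0, 40, -1, 0],
  [0, 30, 0, 0],
  [0, 15, 0, 0],
])

```text
clock: 26.3
position: [619.9, 173.7, 188.0]
ee_rot: [-0.001, 0.707, 0.001, 0.707]
contact_force: [-0.2, 0.1, -0.7]
gripper_width: 70.2
```

Request:
drive_tool([
  [15, 9, 0, 0],
  [30, 0, 0, 0],
  [30, 0, 0, 0],
  [20, 0, 0, 0],
  [10, 0, 0, 0],
  [0, 0, 0, 0],
  [0, 0, 0, 0],
  [0, 0, 0, 0],
])

```text
clock: 26.97
position: [622.1, 178.8, 85.4]
ee_rot: [0.0, 0.706, 0.0, 0.708]
contact_force: [-0.6, -0.2, 0.8]
gripper_width: 69.9
```

Run:
```python
from h import *
to(621,178.7,14)
a=arm.get_image('side');b=arm.get_image('top')
print(cast('top',[(220,207.5)],40),cast('side',[(222,298.6)],40))
A=np.hstack([cv2.resize(a[100:240,220:400],None,fx=2.2,fy=2.2),cv2.resize(b[130:270,310:490],None,fx=2.2,fy=2.2)])
B=np.hstack([cv2.resize(a[230:370,130:310],None,fx=2.2,fy=2.2),cv2.resize(b[140:280,130:310],None,fx=2.2,fy=2.2)])
cv2.imwrite('pics/11.png',np.vstack([A,B])[:,:,::-1])
```

```text
clk 26.97 pos [622.1 178.8  85.4] w 69.9 F [-0.6 -0.2  0.8]
shift in tool axes [71.4 -0.2 -1.3] toolY [-0.     1.     0.001] toolZ [1.    0.    0.003] toolX [ 0.003  0.001 -1.   ]
[[621.92392011 177.74209447]] [[621.19457733 178.93937895]]
```

View pics/11.png

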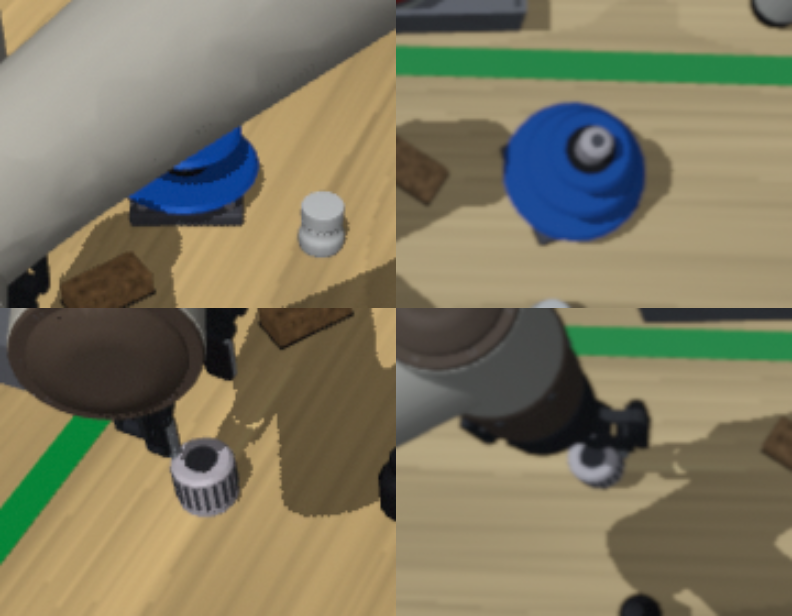

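All three plates are nested on the stand (top right, hub at (597,140)). The fingers straddle the nut, so I descend.

Request:
drive_tool([
  [15, 0, -0.5, 0],
  [22, 0, 0, 0],
  [18, 0, 0, 0],
  [9, 0, 0, 0],
  [4, 0, 0, 0],
  [2, 0, 0, 0],
  [0, 0, 0, 0],
  [0, 0, 0, 0],
])

```text
clock: 27.73
position: [621.3, 178.9, 15.0]
ee_rot: [0.0, 0.706, 0.0, 0.708]
contact_force: [0.0, -0.3, -0.7]
gripper_width: 70.1
```

Request:
drive_tool([
  [0, 0, 0, 0],
  [0, 0, 0, 0],
  [0, 0, 0, 0],
  [0, 0, 0, 0],
  [0, 0, 0, 0],
  [0, 0, 0, 0],
], grip=35)

```text
clock: 28.23
position: [621.3, 179.0, 15.1]
ee_rot: [0.0, 0.706, 0.001, 0.708]
contact_force: [-2.0, 0.6, 4.8]
gripper_width: 44.1
```

Request:
drive_tool([
  [-3, 0, 0, 0],
  [-12, 0, 0, 0],
  [-25, 0, 0, 0],
  [-32, 0, 0, 0],
  [-32, 0, 0, 0],
  [-30, 0, 0, 0],
  [-22, 0, 0, 0],
  [-12, 0, 0, 0],
  [0, -10, 0, 0],
  [0, -20, 1, 0],
])

```text
clock: 29.07
position: [621.1, 149.4, 182.2]
ee_rot: [-0.0, 0.707, 0.001, 0.707]
contact_force: [0.0, 1.0, -1.5]
gripper_width: 44.0
```

Request:
drive_tool([
  [0, -30, 1, 0],
  [0, -35, 1, 0],
  [0, -37, 2, 0],
  [0, -37, 2, 0],
  [0, -37, 2, 0],
  [0, -37, 2, 0],
  [0, -35, 2, 0],
  [0, -28, 1, 0],
  [0, -18, 0, 0],
  [0, -9, 0, 0],
])

```text
clock: 29.9
position: [632.7, -157.7, 179.9]
ee_rot: [0.001, 0.708, -0.001, 0.706]
contact_force: [0.3, 0.8, -0.9]
gripper_width: 43.9
```

Request:
drive_tool([
  [0, -5, 0, 0],
  [0, 0, 0, 0],
  [0, 0, 0, 0],
  [0, 0, 0, 0],
])

```text
clock: 30.23
position: [634.4, -158.3, 181.6]
ee_rot: [-0.0, 0.707, 0.001, 0.707]
contact_force: [-0.0, -0.5, -0.8]
gripper_width: 44.2
```

Run:
```python
from h import *
to(634.2,-160.6,145)
a=arm.get_image('side');b=arm.get_image('top')
cv2.imwrite('pics/12.png',np.hstack([cv2.resize(a[60:220,220:400],None,fx=2.2,fy=2.2),cv2.resize(b[110:270,310:490],None,fx=2.2,fy=2.2)])[:,:,::-1])
```

```text
clk 30.23 pos [ 634.4 -158.3  181.6] w 44.2 F [-0.  -0.5 -0.8]
shift in tool axes [36.6 -2.3 -0.2] toolY [-0.001  1.     0.   ] toolZ [ 1.     0.001 -0.   ] toolX [-0.  0. -1.]
```

View pics/12.png

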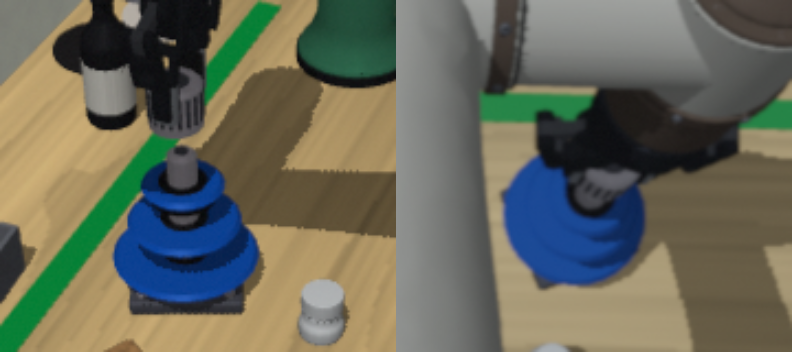

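Run:
```python
from h import *
# predicted crop pixels in the side picture
for nm,p in(('hub top',(634.2,-160.6,138)),('hub low',(634.2,-160.6,110)),('nut low',(634.4,-158.3,167)),('nut mid',(634.4,-158.3,187)),('nut low x+3',(637.4,-158.3,167)),('nut low y+3',(634.4,-155.3,167))):
    q=proj('side',p)[0]; print(nm,((q-[220,60])*2.2).round(1))
```

```text
hub top [180.2 149.1]
hub low [181.4 176.5]
nut low [177.5 121.1]
nut mid [176.6 100.1]
nut low x+3 [174.2 120.3]
nut low y+3 [176.  123.1]
```

The nut is slightly to the +x side of the hub (about 2 mm), so I correct and lower.

Request:
drive_tool([
  [5, -2, -1.5, 0],
  [10, 0, 0, 0],
  [8, 0, 0, 0],
  [4, 0, 0, 0],
  [2, 0, 0, 0],
  [1, 0, 0, 0],
  [0, 0, 0, 0],
  [0, 0, 0, 0],
])

```text
clock: 31.0
position: [633.2, -161.6, 152.0]
ee_rot: [-0.0, 0.707, -0.0, 0.707]
contact_force: [0.3, 0.2, -0.1]
gripper_width: 44.1
```

Request:
drive_tool([
  [1, 0, 0, 0],
  [1, 0, 0, 0],
  [1, 0, 0, 0],
  [0, 0, 0, 0],
  [0, 0, 0, 0],
])

```text
clock: 31.42
position: [632.9, -161.5, 148.7]
ee_rot: [-0.0, 0.707, 0.0, 0.707]
contact_force: [0.0, 0.4, -0.9]
gripper_width: 44.0
```

Request:
drive_tool([
  [1, 0, 0, 0],
  [1, 0, 0, 0],
  [0.7, 0, 0, 0],
  [0, 0, 0, 0],
  [0, 0, 0, 0],
])

```text
clock: 31.83
position: [632.9, -161.5, 145.9]
ee_rot: [-0.0, 0.707, 0.0, 0.707]
contact_force: [0.5, -0.6, -0.5]
gripper_width: 44.3
```

Request:
drive_tool([
  [0.7, 0, 0, 0],
  [0, 0, 0, 0],
  [0, 0, 0, 0],
])

```text
clock: 32.08
position: [633.0, -161.5, 145.3]
ee_rot: [-0.0, 0.707, 0.0, 0.707]
contact_force: [-0.9, -0.4, -2.0]
gripper_width: 43.8
```

Request:
drive_tool([
  [0.7, 0, 0, 0],
  [0, 0, 0, 0],
  [0, 0, 0, 0],
])

```text
clock: 32.33
position: [633.2, -161.6, 145.1]
ee_rot: [-0.0, 0.707, -0.0, 0.707]
contact_force: [-1.2, -0.3, -0.1]
gripper_width: 44.1
```

Request:
drive_tool([
  [0.5, 0, 0, 0],
  [0, 0, 0, 0],
  [0, 0, 0, 0],
])

```text
clock: 32.58
position: [633.5, -161.6, 145.0]
ee_rot: [-0.0, 0.707, -0.0, 0.708]
contact_force: [0.2, -0.2, 3.1]
gripper_width: 44.2
```

Request:
drive_tool([
  [-1, 0, 0, 0],
  [0, 0, 0, 0],
  [0, 0, 0, 0],
  [0, 0, 0, 0],
  [0, 0, 0, 0],
  [-10, 0, 0, 0],
  [-20, 0, 0, 0],
  [-25, 0, 0, 0],
  [-20, 0, 0, 0],
  [-10, 0, 0, 0],
], grip=72)

```text
clock: 33.42
position: [634.3, -161.9, 234.3]
ee_rot: [-0.001, 0.705, -0.0, 0.709]
contact_force: [0.3, -1.1, 0.3]
gripper_width: 72.2
```

Request:
drive_tool([
  [0, -10, -20, 0],
  [0, -15, -30, 0],
  [0, -15, -30, 0],
  [0, -15, -30, 0],
  [0, -15, -30, 0],
  [0, -15, -30, 0],
  [0, -10, -20, 0],
  [0, -5, -10, 0],
  [0, 0, 0, 0],
  [0, 0, 0, 0],
])

```text
clock: 34.25
position: [433.2, -261.7, 230.5]
ee_rot: [0.0, 0.707, -0.0, 0.707]
contact_force: [0.5, 0.3, -0.3]
gripper_width: 71.8
```

Run:
```python
from h import *
to(0,0,0)
a=arm.get_image('side');b=arm.get_image('top')
A=np.hstack([cv2.resize(a[80:300,200:400],None,fx=2,fy=2),cv2.resize(b[130:350,220:420],None,fx=2,fy=2)])
for p in((633.5,-161.6,170),(633.5,-161.6,130)): print(proj('top',p).round(1),proj('side',p).round(1))
cv2.imwrite('pics/13.png',A[:,:,::-1])
```

```text
clk 34.25 pos [ 433.2 -261.7  230.5] w 71.8 F [ 0.5  0.3 -0.3]
shift in tool axes [ 230.   261.5 -433.6] toolY [ 0.001  1.    -0.   ] toolZ [ 1.    -0.001  0.001] toolX [ 0.001 -0.    -1.   ]
[[406.2 189.4]] [[301.9 112.8]]
[[401.5 195.2]] [[302.6 131.2]]
```

View pics/13.png

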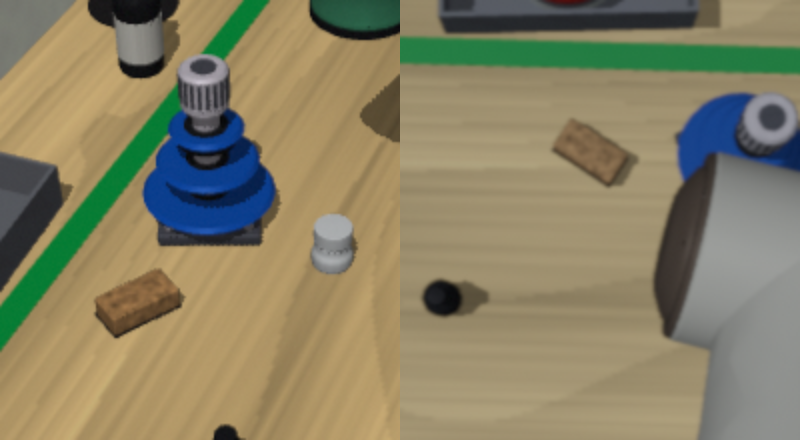

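The stack stands level. The nut's top lies at side (301.5,112) and top (406,188.5), within a pixel of where a seated nut should appear. The jar, bottle and cork stand where they were.

```bash
python3 -c "
from bench import arm
print(arm.job_done())"
```

```text
the job is handed in; nothing more can be done
None
```

The large, medium and small plates and the clamp nut are stacked on the stand in that order. I handed the job in at about 34 s on the robot's clock, and it returned no verdict.

**Seating:** Each piece was lowered in small steps until it touched, with at most about 7 N, then released. Contact came with the tool at 34.9, 74.0, 113.5 and 145.0 mm. Allowing for how high each piece was held, that matches the seated heights of 16, 54, 92 and 130 mm.

**Last pictures:** The stack stands level, and the nut's top is within about a pixel of its predicted seated position in both views. The jar, bottle and cork block look upright and unmoved. The gripper was open and clear of everything.

**Disagreements:**
- **Camera views:** The side and top views differed by 2–4 mm in y, and some disc measurements differed from the gripper's position by up to about 6 mm. I relied on the stand's screws, where both views agreed, and on the gripper positions; the sockets' 5 mm play covered what was left.
- **Gripper opening:** It read about 24 mm on the 26 mm hubs and 44 mm on the 46 mm nut, a steady 2 mm low.

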